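# Clamp a glued USB meter in the gluing jig

## Robot

A 6-joint arm with a two-finger parallel gripper is mounted at the origin on a cart in front of the work surface, level with it; the furniture and walls round the work are solid. World frame = base frame: x ahead of the robot, y to its left, z up, the work surface at z = 0. Lengths are in m, angles in rad, forces in N, time in s.
With the tool pointing down it reaches from about 0.275 to 0.75 m from the base axis. Payload 10.2 kg.
Tool frame: the origin (TCP) lies at the very end of the fingers, on their centre line; the grasp point (between the pads) lies 19 mm behind it (hold_point_z is the distance from the TCP to the grasp point, in m); x points along the fingers, y is the direction in which the jaws open and shut, and the axes are right-handed (so a half turn about x gives the same grasp; the last joint's range is limited). The gripper opens to 88 mm and grips with 3 to 60 N. Pads are 18 mm wide; open, the fingers measure 123 mm over their backs; the gripper's body (75 mm by 187 mm) begins 45 mm behind the grasp point.
Start: joints at [-1.326, 0.313, 1.498, -0, 1.331, -0.223], TCP at [0.237, -0.469, 0.239] pointing down, gripper open.
Joint ranges: [-2.94, 2.94], [-0.97, 2.17], [0.19, 2.56], [-1.23, 4.37], [0.02, 3.11], [-2.88, 2.88]. Speed limits (rad/s): [2.39, 2.39, 3.01, 3.14, 3.14, 3.14].

## Interface

Orientations are given as a rotation vector (axis times angle).
In Python, from cell import get_state, capture, camera_model, job_done, search_frame, silhouettes, tip_of, hold_point_z gives the robot as it stands. The module is installed in compiled form; this text tells all that it offers.
- The arm moves only by the tool play_rows, never from a script. Its argument "rows" is a list that holds one entry, the list of rows, each a list of 4 numbers: the shift along the tool's x, y, z in m, then the turn about the tool's x in degrees. In form: [[[tx, ty, tz, yaw], ...]]. A call has 1 to 20 rows; each row shifts and turns the commanded pose from where the row before left it, along the tool's axes as they then stand; what a row does not reach is not made up. A row lasts 1/8 s, in which the tool goes at most 62.5 mm and 10.7 degrees, less where a joint would pass 70% of its speed; a pose out of reach is approached as far as the arm can. A call with a gripper value outside its range is refused whole. "grip" is the gripper's target within -1 to 1 (fully open at 1, half-way at 0, shut at -1), set as the call begins (left out, the last holds). The fingers move at their own pace and stop on an object; "grip_force" is the grip in N (left out, the last holds). Time passes only in rows, so rows that do not move let the fingers close. It gives the time, the measured TCP pose, the force and the opening at its end, in the units of the state.
- get_state(): the state, without advancing time (a new reading comes with each control period).
- capture(name): name is "scene" or "top"; returns the picture (420x560x3 uint8, red, green, blue); there is no depth.
- camera_model(name): a dict with "K" (3x3 intrinsics, pixels), "world_to_cam" (4x4, takes a point from world to camera coordinates). Camera axes: x right, y down, z forward; pixel columns grow to the right and rows downward; lengths in m; the calibration is good to about 2 mm. A picture is of the moment at which its call begins. camera_model takes no time and is no camera call.
- job_done(): hands the job in, once; it reports no verdict.
Trained networks look in the newest picture that a camera, given by its name, has taken for a name from the list of things; names that differ only in an ending like _2 or _b are one class to them, and where a whole thing is asked for, a point or a joint stands for the part that bears it (a point fixed in the world has none). Each returns a list of dicts, best first, with "conf" (0 to 1); they miss things now and then, are a little off and sometimes report something else, mostly with a low value. They report only what shows in the picture. A call takes as long as a camera call. They do not tell look-alikes from the thing itself.
- search_frame(camera, query): "uv" ([column, row] in pixels, amid what is visible of it).
- silhouettes(camera, query): "region" (420x560 bool, what is visible of it) and "uv" ([column, row] in pixels, amid what is visible of it).
- tip_of(camera, query): "uv" ([column, row] in pixels: a listed point, or the origin of a listed thing).
The state is a dict: "clock": time; "joint_positions": joint angles; "qvel": joint speeds; "effort": joint torques, N m; "position": TCP position; "tool_rot": TCP orientation; "force": force on the tool from outside, world axes, zero at the start; "ft_torque": the same for the moment, N m; "grip_width": finger opening in m.
Only numpy, scipy, OpenCV 4.12 (cv2) and the standard library are available. Lean on these libraries where they do the work, as an engineer would, in place of code of your own. Each camera call takes 0.05 s, during which the arm holds its last target.

## Task

The case of the white plug-in USB meter has just been glued. Lay it flat in the corner-ribbed nest of the gluing jig with its metal plug lying in the open notch at the end away from the clamp, let go of it, and then push the clamp's standing handle right over its high point until it snaps shut by itself and the pad holds the case down.

Things in the scene. Friction and masses are not known exactly. Their poses are not given: they have to be found in the camera images.
- usb_center (a point): Centre (half-way up) of the rigid case of the loose white USB meter, a flat plain box 58 mm long (its x), 30 mm wide (its y), 11 mm thick (its z), about 25 g, lying flat on the bench right of the jig. Its flat metal plug, 12 mm wide, 4.5 mm thick, sticks out 12 mm from the end at -x. Grasp it across the 30 mm width.
- usb_plug (a point): Middle of that metal plug, 35 mm from the case's centre towards the case's own -x.
- nest (a point): Where the centre of the case (half-way up) is when it lies in the jig's nest, 17.5 mm above the bench (rubber floor at 12 mm). Axes of the jig: y from nest to clamp, z up. The plug must point to -y (the meter's +x along the jig's +y). Grey corner ribs 6 mm high leave 3 mm play all round; the middle 50 mm of both long sides is open for fingers; a 20 mm gap at the -y end takes the plug.
- handle_pivot (a point): Pivot of the clamp's handle, 154 mm from the nest along the jig's +y, 45 mm above the bench. The handle turns about the jig's x axis.
- handle_grip (a point): Centre line of the handle's black grip at 100 mm from the pivot. The grip is 18 mm wide (along the jig's x), 16 mm thick, and runs from 40 to 120 mm from the pivot. When open the handle stands steeply, 1.30 rad above level, leaning to the jig's +y; when shut it lies level, pointing along the jig's +y.
- handle (a joint): Angle of the handle: 0 open (standing), grows as it is pushed over and down, 1.30 fully shut (level). It swings the clamp bar down on the nest. A spring resists with up to about 6 N at the grip (100 mm out) until the high point at about 1.1; past that it snaps to 1.30 by itself; released before that it springs back open.
- press_pad (a joint): How far the round rubber pad (16 mm) under the bar's end is pushed up against its spring, in m: 0 when it touches nothing, about 0.003 when the shut clamp holds the case down (1.5 N per mm).
- jig: The fixed gluing jig: aluminium plate 84 x 240 mm, 10 mm thick, long along y, spanning y = -54 to +186 mm. Origin on the bench below the nest's centre, same axes as the nest. Its steel clamp stands at y = 107 to 167 mm, about 75 mm high; while open, its swing bar and pad stand upright at y = 70 to 120 mm, up to 180 mm high.
There are look-alikes about, which are no part of the job. What is shaped like the part that bears usb_center but green or pink is not meant.

How it is judged:
On the way, in this order (a step that is already met when the one before it is completed fails the run):
1. the meter lies flat in the nest, plug in the notch, let go, with the clamp still open (horizontal distance between usb_center and nest below 0.007 m and z of usb_center in the frame of nest below 0.002 m and y of usb_plug in the frame of nest below -0.02 m and distance between the grasp point and usb_center above 0.05 m and value of joint handle below 0.3 rad), for 0.2 s.
2. the handle has gone over its high point and snapped shut (value of joint handle above 1.2 rad), for 0.2 s.
At the end, for the whole second after the job is handed in: The meter lies flat in the nest (case centre within 7 mm of the nest's centre, not more than 2 mm above its seat, tilted less than 0.1 rad) with its plug at the notch end, the handle is shut (joint over 1.2 of 1.30) and the pad is pressed in by more than 1.5 mm on the case (horizontal distance between usb_center and nest below 0.007 m and z of usb_center in the frame of nest below 0.002 m and angle between usb_center's own z axis and vertical below 0.1 rad and y of usb_plug in the frame of nest below -0.02 m and value of joint handle above 1.2 rad and value of joint press_pad above 0.0015 m); the robot touches nothing.
It also fails if it takes over 53 s, if anything falls off the work surface, if the arm or the gripper's body presses on something with over 40 N, if the wrist force passes 120 N, or if a joint passes its speed limit or range.

## Working session

There is one attempt and no reset: what is moved stays moved. The work goes in short steps, Python scripts to look and compute and a tool call to move; the robot and the scene stay as the last step left them, time stands still between calls to the robot, and variables do not carry over. Pictures are saved under pics/ and viewed, and the job is handed in when it is done.

Besides the shell and the picture viewer there is one more tool, called as name(argument=value, ...), one argument or row to a line, values as JSON. play_rows: Moves the arm, as the interface text tells. Its arguments: {"type":"object","properties":{"rows":{"type":"array"},"grip":{"type":"number"},"grip_force":{"type":"number"}},"required":["rows"]}

```bash
mkdir -p pics
cat > h.py <<'E'
import numpy as np, cv2
from cell import *
def save(n,f):
    im=capture(n); cv2.imwrite(f'pics/{f}.png',im[:,:,::-1]); return im
def ray(n,uv):
    m=camera_model(n);K=np.array(m["K"]);T=np.array(m["world_to_cam"])
    d=np.linalg.inv(K)@[uv[0],uv[1],1]; R=T[:3,:3];t=T[:3,3]
    return -R.T@t, R.T@d
def atz(n,uv,z):
    c,d=ray(n,uv); return c+d*(z-c[2])/d[2]
def proj(n,p):
    m=camera_model(n);K=np.array(m["K"]);T=np.array(m["world_to_cam"])
    q=K@(T[:3,:3]@np.array(p)+T[:3,3]); return q[:2]/q[2]
E
python3 - <<'E'
from h import *
for n in("scene","top"):
    save(n,n+"0")
    print(n,ray(n,(280,210)))
    for q in("usb_center","usb_plug","nest","handle_pivot","handle_grip","jig"):
        try:
            for r in tip_of(n,q)[:4]: print(q,np.round(r["uv"],1),round(r["conf"],2))
        except Exception as e: print(q,e)
s=get_state();print(s)
print(hold_point_z)
E
```

```text
scene (array([-0.08233892,  0.3791335 ,  1.0231886 ]), array([ 0.50790007, -0.40251067, -0.76165632]))
usb_plug [277.8 231.6] 0.48
nest [257.2 266.6] 0.75
handle_pivot [205.4 300.5] 0.59
handle_grip [190.3 282. ] 0.49
jig [258.7 268.3] 0.77
top (array([ 0.37161725, -0.07022523,  1.14367927]), array([ 0.12817957, -0.03994912, -0.9910512 ]))
usb_center [390.1 224. ] 0.83
usb_center [381.6 172.9] 0.65
usb_center [338.9 210.3] 0.61
usb_center [292.4 196.1] 0.59
usb_plug [367.8 222.7] 0.94
usb_plug [355.4 206.1] 0.9
usb_plug [279.4 197.5] 0.78
usb_plug [395.1 170. ] 0.77
nest [227.7 224.6] 0.88
nest [160.6 232.2] 0.73
handle_pivot [159.7 232.8] 0.62
handle_grip [135.2 229.8] 0.56
jig [229.1 227.8] 0.87
{'clock': 0.7, 'joint_positions': array([-1.32641043e+00,  3.12906979e-01,  1.49774757e+00, -7.98081003e-06,
        1.33097436e+00, -2.23386659e-01]), 'qvel': array([-0.00014602,  0.00039495, -0.00107784,  0.00176078,  0.00107828,
       -0.00095426]), 'effort': array([-4.37919844e-04, -4.02052653e+01, -2.52390182e+01,  6.94718049e-02,
        3.20414244e-02, -1.50151857e-05]), 'position': array([ 0.23671432, -0.46859934,  0.23869868]), 'tool_rot': array([ 1.96100358,  0.46724252, -1.96101997]), 'force': array([-0.52439612, -0.31035746, -0.17920218]), 'ft_torque': array([-0.02484768,  0.03247833,  0.01127288]), 'grip_width': 0.08786824163054244}
0.0187
```

View pics/top0.png

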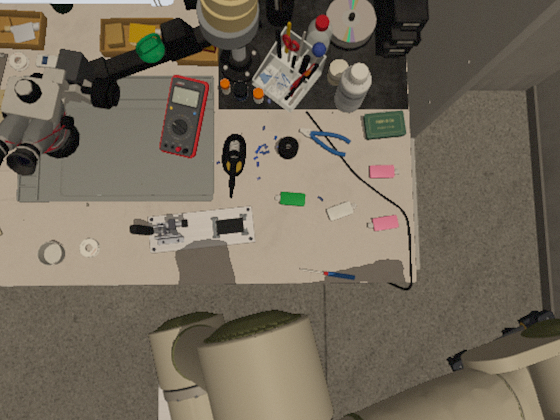

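View pics/scene0.png

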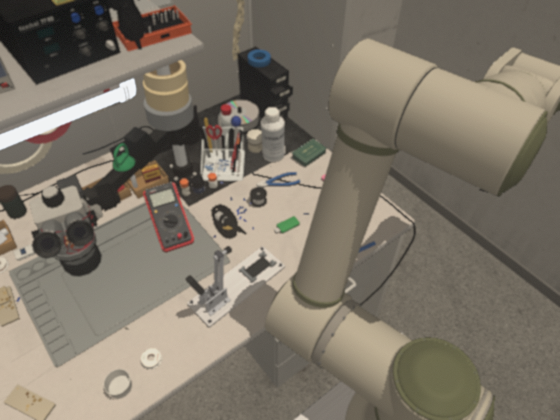

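Run:
```python
from h import *
im=cv2.imread('pics/top0.png')[150:270,110:420]
cv2.imwrite('pics/top0z.png',cv2.resize(im,None,fx=2.5,fy=2.5,interpolation=2))
for n,uv,z in [("usb",(390.1,224),.0055),("plug",(367.8,222.7),.0055),("usb2",(381.6,172.9),.0055),("usb3",(338.9,210.3),.0055),("usb4",(292.4,196.1),.0055),("nest",(227.7,224.6),.0175),("piv",(159.7,232.8),.045),("grip",(135.2,229.8),.141),("jig",(229.1,227.8),0)]:
    print(n,np.round(atz("top",uv,z),4))
```

```text
usb [ 0.4844 -0.3721  0.0055]
plug [ 0.4878 -0.3201  0.0055]
usb2 [ 0.6056 -0.3568  0.0055]
usb3 [ 0.5173 -0.2534  0.0055]
usb4 [ 0.5513 -0.1454  0.0055]
nest [0.4844 0.0043 0.0175]
piv [0.4644 0.1528 0.045 ]
grip [0.4627 0.1826 0.141 ]
jig [0.4787 0.0022 0.    ]
```

View pics/top0z.png

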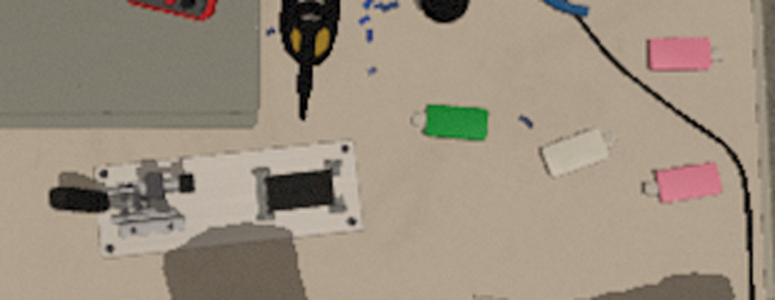

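The top picture shows the white meter at about (340,210) with its plug pointing right and slightly up. The green and pink ones are look-alikes. The jig's nest is at about (230,226) and its clamp is on the left, so the notch end is on the right. Next I'll measure both more exactly.

Run:
```python
from h import *
im=save("top","top1")
hsv=cv2.cvtColor(im,cv2.COLOR_RGB2HSV)
for r in silhouettes("top","usb_center"):
    m=r["region"]; print("usb",r["uv"],round(r["conf"],2),m.sum(),im[m].mean(0))
    if abs(r["uv"][0]-340)<8:
        np.save("m.npy",m)
        pts=np.argwhere(m)[:,::-1].astype(float)
        w=np.array([atz("top",p,.011)[:2] for p in pts]).astype(np.float32)
        print(cv2.minAreaRect(w),w.mean(0))
for r in silhouettes("top","jig"):
    m=r["region"]; print("jig",r["uv"],round(r["conf"],2),m.sum())
    cv2.imwrite("pics/jigm.png",m*255)
for r in tip_of("top","usb_plug"): print("plug",r["uv"],r["conf"],atz("top",r["uv"],.0055))
big=cv2.resize(im[195:265,120:270],None,fx=5.3,fy=5.3,interpolation=cv2.INTER_CUBIC)
cv2.imwrite("pics/jigz.png",big[:,:,::-1])
big=cv2.resize(im[190:230,310:370],None,fx=10,fy=10,interpolation=cv2.INTER_CUBIC)
cv2.imwrite("pics/usbz.png",big[:,:,::-1])
```

```text
usb [382.1, 171.8] 0.86 351 [192.22507123 119.28205128 129.20797721]
usb [338.8, 208.3] 0.8 315 [185.05396825 175.48571429 157.8984127 ]
((0.5174441933631897, -0.2574475407600403), (0.029629424214363098, 0.06786859780550003), 20.094789505004883) [ 0.5159445  -0.25579286]
usb [386.5, 225.3] 0.72 350 [196.21142857 123.02285714 133.08857143]
usb [289.3, 194.5] 0.61 369 [ 56.10840108 133.57181572  66.85094851]
jig [192.8, 228.3] 0.88 3990
plug [278.0, 196.5] 0.9 [ 0.55058078 -0.11179425  0.0055    ]
plug [371.5, 225.3] 0.74 [ 0.48167185 -0.32849293  0.0055    ]
plug [354.3, 203.8] 0.65 [ 0.53236327 -0.28988482  0.0055    ]
plug [393.7, 172.9] 0.61 [ 0.60543443 -0.38548849  0.0055    ][ WARN:0@3.083] global loadsave.cpp:1063 imwrite_ Unsupported depth image for selected encoder is fallbacked to CV_8U.
```

View pics/jigz.png

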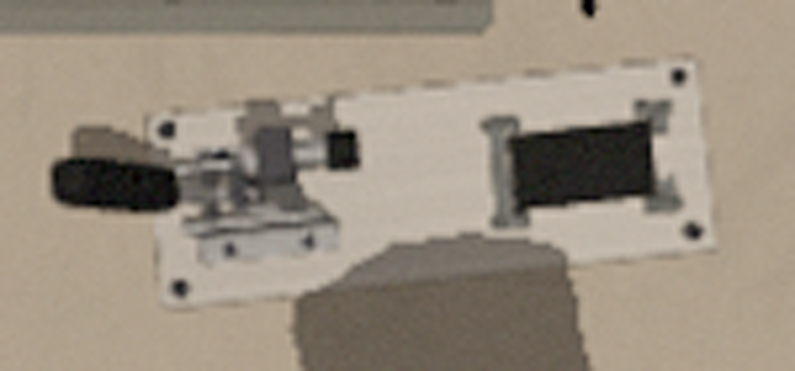

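View pics/usbz.png

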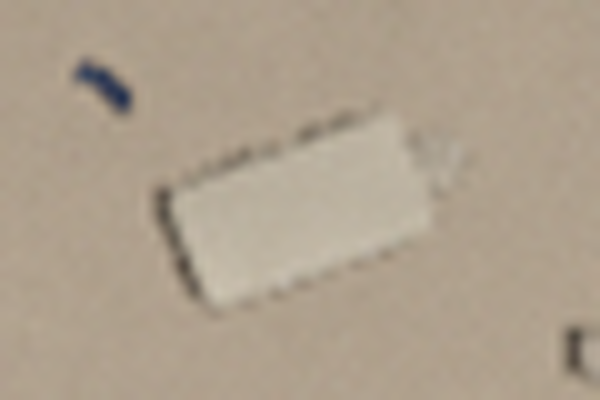

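```bash
cat > fit.py <<'E'
from h import *
from scipy.optimize import least_squares
def fit(w,model):
    w=np.array(w)[:,:2];model=np.array(model)
    f=lambda p:(np.c_[model[:,0]*np.cos(p[2])-model[:,1]*np.sin(p[2])+p[0],model[:,0]*np.sin(p[2])+model[:,1]*np.cos(p[2])+p[1]]-w).ravel()
    best=min((least_squares(f,[*w.mean(0),a]) for a in(0,1.5,3,-1.5)),key=lambda s:s.cost)
    return best.x,best.fun.reshape(-1,2)
E
python3 - <<'E'
from fit import *
T=lambda x,y,s,ox,oy,z: atz("top",((x+.5)/s-.5+ox,(y+.5)/s-.5+oy),z)
# usb: x toward image left; y: x=+Y world -> y=-X world (image down)
c=[(172,190),(393,112),(433,232),(212,306)]
w=[T(x,y,10,310,190,.011) for x,y in c]
p,r=fit(w,[(.029,.015),(-.029,.015),(-.029,-.015),(.029,-.015)]);print("usb",p,np.round(r*1e3,1).tolist())
p2,r=fit(w,[(.029,-.015),(-.029,-.015),(-.029,.015),(.029,.015)]);print("usb alt",p2,np.abs(r).max())
# jig: y toward image left(world +Y), x = world +X (image up)
c=[(697,60),(715,246),(165,308),(148,115)]
w=[T(x,y,5.3,120,195,.010) for x,y in c]
p,r=fit(w,[(.042,-.054),(-.042,-.054),(-.042,.186),(.042,.186)]);print("jig",p,np.round(r*1e3,1).tolist())
c=[(652,122),(657,195),(520,207),(512,138)]
w=np.array([T(x,y,5.3,120,195,.012) for x,y in c]);print("floor",w.mean(0))
c=[(679,76),(694,231),(167,130),(180,288)]
w=np.array([T(x,y,5.3,120,195,.010) for x,y in c]);print("holes ctr",w.mean(0))
R=np.array([[np.cos(p[2]),-np.sin(p[2])],[np.sin(p[2]),np.cos(p[2])]])
print("plate ctr expect",p[:2]+R@[0,.066],"pivot",p[:2]+R@[0,.154],"grip",p[:2]+R@[0,.154+.1*np.cos(1.3)])
from scipy.spatial.transform import Rotation as Ro
print(Ro.from_rotvec(get_state()["tool_rot"]).as_matrix().round(3))
E
```

```text
usb [ 0.51601476 -0.25461488 -4.37912863] [[-28.5, -7.8], [-27.5, -10.6], [29.0, 7.7], [27.0, 10.7]]
usb alt [ 0.51601476 -0.25461488  1.89003399] 0.002050087180903881
jig [ 4.82286213e-01 -2.04885479e-04  9.99421758e-02] [[1.3, -0.6], [-1.1, -1.5], [-0.2, 1.4], [-0.0, 0.6]]
floor [ 0.48211814 -0.00072142  0.012     ]
holes ctr [0.47607424 0.06606092 0.01      ]
plate ctr expect [0.475701   0.06546577] pivot [0.46692073 0.15302664] grip [0.46425173 0.17964304]
[[-0.     0.451 -0.893]
 [ 0.    -0.893 -0.451]
 [-1.    -0.     0.   ]]
```

play_rows(
  rows=[
    [[0, 0, 0, -9], [0, 0, 0, -9], [0, 0, 0, -9], [0, 0, 0, -9], [0, 0, 0, -9], [0, 0, 0, -9], [0, 0, 0, -9], [0, 0, 0, -9], [0, 0, 0, -9.4], [0, 0, 0, 0]],
  ],
  grip=0.2,
)

```text
clock: 2.15
position: [0.2367, -0.4686, 0.2387]
tool_rot: [0.973, 1.342, -0.973]
force: [-0.8, -0.5, -0.7]
grip_width: 0.0525
```

```bash
cat > go.py <<'E'
from fit import *
from scipy.spatial.transform import Rotation as Ro
import sys
def go(t,yang=None):
    s=get_state();R=Ro.from_rotvec(s["tool_rot"]).as_matrix()
    d=R.T@(np.array(t)-s["position"])
    print("clk",s["clock"],"pos",s["position"].round(4),"w",round(s["grip_width"],4),"F",s["force"].round(1))
    print("shift tool",d.round(4),"R",R.round(3).tolist())
    if yang is not None:
        a=np.arctan2(R[1,1],R[0,1]); da=(yang-a+np.pi/2)%np.pi-np.pi/2; print("tool yaw deg",-np.degrees(da))
if __name__=="__main__":
    a=[float(x) for x in sys.argv[1:]]; go(a[:3],a[3] if len(a)>3 else None)
E
python3 go.py .516 -.2546 .10 .319
```

```text
clk 2.15 pos [ 0.2367 -0.4686  0.2387] w 0.0525 F [-0.8 -0.5 -0.7]
shift tool [ 0.1387  0.332  -0.1165] R [[0.0, 0.95, 0.311], [-0.0, 0.311, -0.95], [-1.0, 0.0, 0.0]]
tool yaw deg -0.1569482457208849
```

play_rows(
  rows=[
    [[0.01, 0.033, -0.0117, 0], [0.014, 0.033, -0.0117, 0], [0.014, 0.033, -0.0117, 0], [0.014, 0.033, -0.0117, 0], [0.014, 0.033, -0.0117, 0], [0.014, 0.033, -0.0117, 0], [0.014, 0.033, -0.0117, 0], [0.014, 0.033, -0.0117, 0], [0.014, 0.033, -0.0117, 0], [0.0167, 0.035, -0.0112, 0], [0, 0, 0, 0], [0, 0, 0, 0]],
  ],
)

```text
clock: 3.65
position: [0.5154, -0.2547, 0.1004]
tool_rot: [0.973, 1.342, -0.974]
force: [0.1, -0.4, -0.8]
grip_width: 0.0528
```

```bash
python3 - <<'E'
from h import *
a=save("top","top2"); b=save("scene","scene2")
z=lambda im,x,y,f:cv2.resize(im[y:y+140,x:x+180],None,fx=f,fy=f,interpolation=2)
cv2.imwrite("pics/z2.png",np.hstack([z(a,250,140,2.2),z(b,230,150,2.2)])[:,:,::-1])
E
python3 go.py .516 -.2546 .004 .319
```

```text
clk 3.75 pos [ 0.5153 -0.2551  0.1007] w 0.0527 F [ 0.4 -0.6  0.4]
shift tool [ 0.0967  0.0008 -0.0003] R [[0.001, 0.951, 0.31], [-0.001, 0.31, -0.951], [-1.0, 0.0, 0.001]]
tool yaw deg -0.19865442333102268
```

View pics/z2.png

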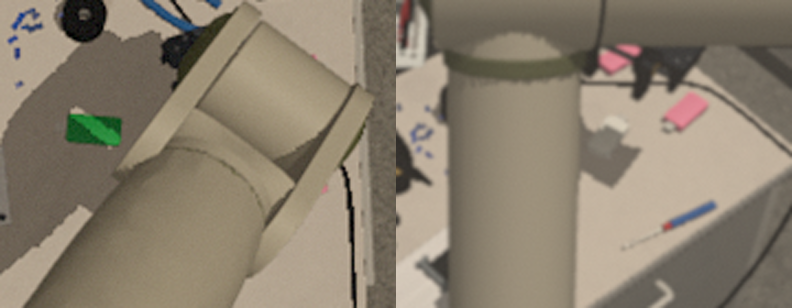

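play_rows(
  rows=[
    [[0.02, 0.001, 0, 0], [0.02, 0, 0, 0], [0.02, 0, 0, 0], [0.015, 0, 0, 0], [0.013, 0, 0, 0], [0.008, 0, 0, 0], [0.002, 0, 0, 0], [0, 0, 0, 0], [0, 0, 0, 0]],
  ],
)

```text
clock: 4.88
position: [0.5169, -0.2541, 0.0025]
tool_rot: [0.972, 1.342, -0.972]
force: [-0.2, 0.1, -0.0]
grip_width: 0.0531
```

```bash
python3 - <<'E'
from h import *
b=save("scene","scene3")
cv2.imwrite("pics/z3.png",cv2.resize(b[150:270,260:400],None,fx=5,fy=5,interpolation=2)[:,:,::-1])
print(proj("scene",(.516,-.2546,.011)))
E
python3 go.py .516 -.2546 .002 .319
```

```text
[326.18223215 210.1863387 ]
clk 4.925 pos [ 0.5169 -0.254   0.0024] w 0.0526 F [-0.6 -0.  -0.1]
shift tool [ 0.0004 -0.001   0.0003] R [[0.001, 0.95, 0.312], [-0.0, 0.312, -0.95], [-1.0, 0.0, 0.001]]
tool yaw deg -0.07128944835036731
```

View pics/z3.png

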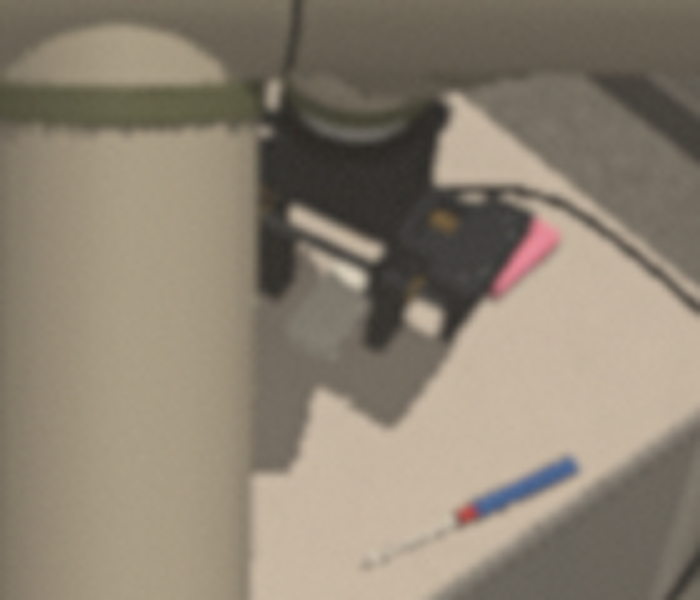

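The scene picture shows the fingers straddling the meter at about (326,210), where I projected it. I'll close and lift.

play_rows(
  rows=[
    [[0, 0, 0, 0], [0, 0, 0, 0], [0, 0, 0, 0], [0, 0, 0, 0], [0, 0, 0, 0], [0, 0, 0, 0], [-0.01, 0, 0, 0], [-0.02, 0, 0, 0], [-0.02, 0, 0, 0], [-0.02, 0, 0, 0], [0, 0, 0, 0]],
  ],
  grip=-1,
  grip_force=15,
)

```text
clock: 6.3
position: [0.5173, -0.2544, 0.0736]
tool_rot: [0.971, 1.34, -0.972]
force: [0.1, -0.2, -0.1]
grip_width: 0.0302
```

```bash
python3 go.py .4823 -.0004 .0725 .0999
```

```text
clk 6.3 pos [ 0.5173 -0.2544  0.0736] w 0.0302 F [ 0.1 -0.2 -0.1]
shift tool [ 0.0005  0.0461 -0.2522] R [[0.003, 0.95, 0.312], [-0.002, 0.312, -0.95], [-1.0, 0.002, 0.003]]
tool yaw deg 12.482444828278416
```

play_rows(
  rows=[
    [[0, 0, 0, 4], [0, 0, 0, 4], [0, 0, 0, 4.5], [0, 0, 0, 0], [0, 0, 0, 0]],
  ],
)

```text
clock: 6.92
position: [0.5165, -0.2538, 0.0716]
tool_rot: [1.135, 1.256, -1.135]
force: [0.3, -0.0, -0.4]
grip_width: 0.0296
```

```bash
python3 go.py .4823 -.0004 .0625 .0999
```

```text
clk 6.925 pos [ 0.5165 -0.2538  0.0716] w 0.0296 F [ 0.3 -0.  -0.4]
shift tool [ 0.0093 -0.0085 -0.2556] R [[-0.0, 0.995, 0.101], [0.0, 0.101, -0.995], [-1.0, -0.0, -0.0]]
tool yaw deg 0.06084337231805545
```

play_rows(
  rows=[
    [[0, -0.0005, -0.012, 0], [0, -0.001, -0.024, 0], [0, -0.001, -0.028, 0], [0, -0.001, -0.03, 0], [0, -0.001, -0.03, 0], [0, -0.001, -0.03, 0], [0, -0.001, -0.03, 0], [0, -0.001, -0.03, 0], [0, -0.001, -0.025, 0], [0, 0, -0.0116, 0], [0, 0, -0.005, 0], [0, 0, 0, 0], [0, 0, 0, 0]],
  ],
)

```text
clock: 8.55
position: [0.4829, -0.001, 0.072]
tool_rot: [1.136, 1.254, -1.136]
force: [-0.1, -0.2, -0.6]
grip_width: 0.0298
```

```bash
python3 - <<'E'
from h import *
a=save("top","top4");b=save("scene","scene4")
z=lambda im,x,y,f:cv2.resize(im[y:y+120,x:x+160],None,fx=f,fy=f,interpolation=2)
cv2.imwrite("pics/z4.png",np.hstack([z(a,150,160,2.5),z(b,180,210,2.5)])[:,:,::-1])
E
python3 go.py .4823 -.0004 .0150 .0999
```

```text
clk 8.65 pos [ 0.4829 -0.0009  0.072 ] w 0.0296 F [-1.1  0.1 -0.1]
shift tool [ 0.057  -0.0005 -0.0006] R [[-0.0, 0.995, 0.099], [-0.0, 0.099, -0.995], [-1.0, -0.0, 0.0]]
tool yaw deg -0.0614472728152129
```

View pics/z4.png

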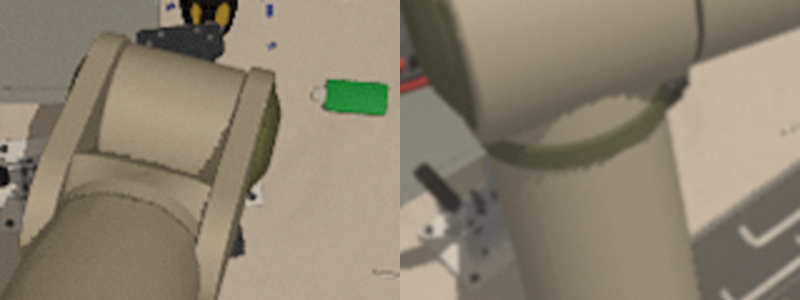

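play_rows(
  rows=[
    [[0.01, 0, 0, 0], [0.015, 0, 0, 0], [0.012, 0, 0, 0], [0.008, 0, 0, 0], [0.003, 0, 0, 0], [0.003, 0, 0, 0], [0.002, 0, 0, 0], [0, 0, 0, 0]],
  ],
)

```text
clock: 9.65
position: [0.4829, -0.0004, 0.0191]
tool_rot: [1.136, 1.254, -1.135]
force: [-0.3, -1.0, -0.0]
grip_width: 0.0295
```

```bash
python3 go.py .4823 -.0004 .0145 .0999
```

```text
clk 9.65 pos [ 4.829e-01 -4.000e-04  1.910e-02] w 0.0295 F [-0.3 -1.  -0. ]
shift tool [ 0.0046 -0.0006 -0.0001] R [[0.0, 0.995, 0.099], [-0.0, 0.099, -0.995], [-1.0, 0.0, 0.0]]
tool yaw deg -0.02130022401267384
```

No contact on the ribs (bottom of the case is about 1.5 mm below their tops). I'll lower it the rest of the way, release and lift.

play_rows(
  rows=[
    [[0.002, 0, 0, 0], [0.0015, 0, 0, 0], [0.001, 0, 0, 0], [0, 0, 0, 0]],
  ],
)

```text
clock: 10.15
position: [0.4828, -0.0004, 0.0145]
tool_rot: [1.136, 1.255, -1.136]
force: [-0.1, 0.6, -0.9]
grip_width: 0.0298
```

play_rows(
  rows=[
    [[0, 0, 0, 0], [0, 0, 0, 0], [0, 0, 0, 0], [0, 0, 0, 0], [-0.01, 0, 0, 0], [-0.02, 0, 0, 0], [-0.025, 0, 0, 0], [-0.03, 0, 0, 0], [-0.03, 0, 0, 0], [-0.03, 0, 0, 0], [-0.03, 0, 0, 0], [-0.03, 0, 0, 0], [0, 0, 0, 0]],
  ],
  grip=0.1,
)

```text
clock: 11.78
position: [0.4835, -0.0006, 0.2218]
tool_rot: [1.137, 1.25, -1.133]
force: [0.1, 0.7, -0.1]
grip_width: 0.0483
```

play_rows(
  rows=[
    [[0, 0, 0.03, 0], [0, 0, 0.03, 0], [0, 0, 0.03, 0], [0, 0, 0.03, 0], [0, 0, 0.03, 0], [0, 0, 0.03, 0], [0, 0, 0.03, 0], [0, 0, 0.03, 0], [0, 0, 0, 0]],
  ],
  grip=-1,
)

```text
clock: 12.9
position: [0.5061, -0.2403, 0.2182]
tool_rot: [1.137, 1.256, -1.138]
force: [0.6, 0.7, 0.1]
grip_width: 0.0005
```

```bash
python3 - <<'E'
from fit import *
a=save("top","top5");b=save("scene","scene5")
z=lambda im,x,y,f:cv2.resize(im[y:y+100,x:x+130],None,fx=f,fy=f,interpolation=2)
cv2.imwrite("pics/z5.png",np.hstack([z(a,130,180,3),z(b,170,230,3)])[:,:,::-1])
for c in("top","scene"):
  for q in("usb_center","usb_plug","nest"):
    for r in tip_of(c,q): print(c,q,np.round(r["uv"],1),round(r["conf"],2),atz(c,r["uv"],.0175).round(4))
print(proj("scene",(.4823,-.0004,.0175)))
E
python3 go.py .4823 -.0004 .2 .0999
```

```text
top usb_center [228.9 224.4] 0.95 [0.4848 0.0015 0.0175]
top usb_center [387.3 221.8] 0.48 [ 0.4884 -0.3626  0.0175]
top usb_plug [244.6 225. ] 0.85 [ 0.4832 -0.0343  0.0175]
top usb_plug [275.7 199. ] 0.54 [ 0.5429 -0.106   0.0175]
top usb_plug [370.7 224.7] 0.52 [ 0.4819 -0.324   0.0175]
top nest [225.8 225.6] 0.6 [0.4821 0.0086 0.0175]
scene usb_center [361.9 199.9] 0.73 [ 0.4804 -0.3528  0.0175]
scene usb_center [254.7 267.9] 0.52 [0.4794 0.0106 0.0175]
scene usb_plug [356.6 203.7] 0.62 [ 0.4791 -0.3317  0.0175]
scene nest [258.  265.9] 0.93 [0.4792 0.0007 0.0175]
[257.62531039 264.83342809]
clk 13.3 pos [ 0.5067 -0.2387  0.2196] w 0.0004 F [ 0.1 -0.4 -0.7]
shift tool [ 0.0196 -0.0004 -0.2395] R [[0.0, 0.995, 0.1], [-0.0, 0.1, -0.995], [-1.0, 0.0, 0.0]]
tool yaw deg 0.021389969380111905
```

View pics/z5.png

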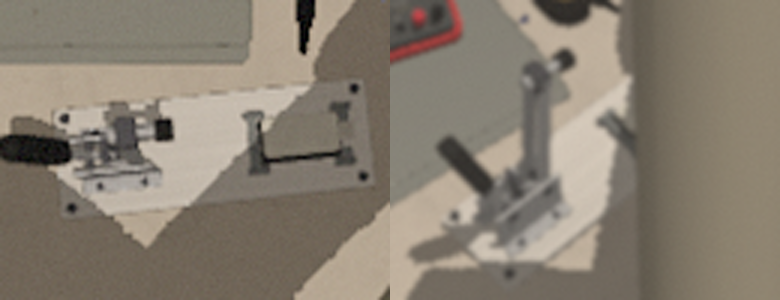

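Run:
```python
from fit import *
a=cv2.imread("pics/top5.png")
c=a[208:246,205:260]; c=np.clip(c.astype(float)*1.4,0,255).astype(np.uint8)
cv2.imwrite("pics/z5b.png",cv2.resize(c,None,fx=14,fy=14,interpolation=2))
th=.0999;R=np.array([[np.cos(th),-np.sin(th)],[np.sin(th),np.cos(th)]])
for m in [(.015,-.029),(-.015,-.029),(-.015,.029),(.015,.029)]:
    p=np.r_[np.array([.4823,-.0004])+R@m,.023]; u=proj("top",p); print(((u-[205,208]+.5)*14).round())
```

```text
[520. 138.]
[539. 321.]
[182. 359.]
[164. 176.]
```

View pics/z5b.png

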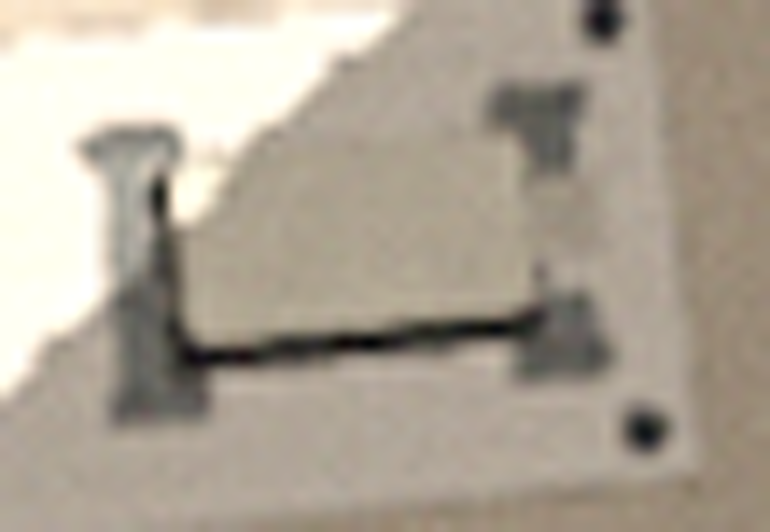

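The picture shows the meter lying flat between the corner ribs, with its plug in the right-hand notch and at most 3 mm off centre (the rib play). The gripper is clear. Next I'll go over the clamp bar into the gap in front of the standing handle.

play_rows(
  rows=[
    [[0, 0, -0.0147, 0], [0, 0, -0.03, 0], [0, 0, -0.03, 0], [0, 0, -0.03, 0], [0, 0, -0.03, 0], [0, 0, -0.03, 0], [0, 0, -0.03, 0], [0, 0, -0.03, 0], [0, 0, -0.03, 0], [0, 0, -0.03, 0], [0, 0, -0.03, 0], [0, 0, -0.03, 0], [0, 0, -0.025, 0], [0, 0, -0.015, 0], [0, 0, 0, 0], [0, 0, 0, 0]],
  ],
)

```text
clock: 15.3
position: [0.4684, 0.1431, 0.2195]
tool_rot: [1.136, 1.254, -1.136]
force: [-0.1, -0.0, 0.0]
grip_width: 0.0
```

```bash
cat > jg.py <<'E'
from go import *
s=get_state();p=s["position"];d=p[:2]-[.4823,-.0002];th=.0999
print("clk",s["clock"],"jig x,y,z",(d@[np.cos(th),np.sin(th)]).round(4),(d@[-np.sin(th),np.cos(th)]).round(4),p[2].round(4),"F",s["force"].round(1),s["tool_rot"].round(3))
E
python3 jg.py
python3 - <<'E'
from h import *
a=save("top","top6");b=save("scene","scene6")
z=lambda im,x,y,f:cv2.resize(im[y:y+130,x:x+130],None,fx=f,fy=f,interpolation=2)
cv2.imwrite("pics/z6.png",np.hstack([z(a,100,150,3),z(b,150,190,3)])[:,:,::-1])
E
```

```text
clk 15.3 jig x,y,z 0.0005 0.1439 0.2195 F [-0.1 -0.   0. ] [ 1.136  1.254 -1.136]
```

View pics/z6.png

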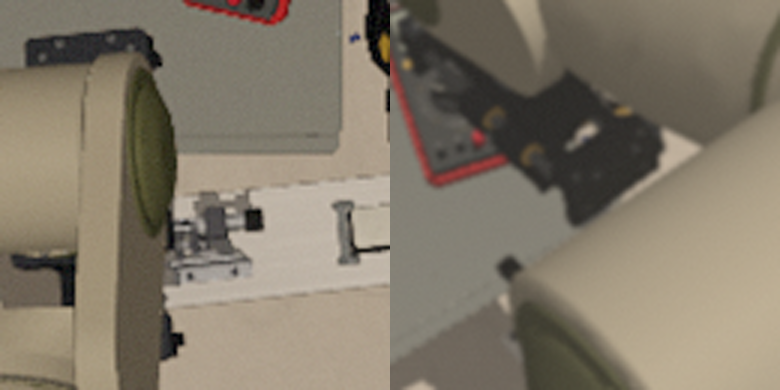

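play_rows(
  rows=[
    [[0.01, 0, 0, 0], [0.02, 0, 0, 0], [0.02, 0, 0, 0], [0.015, 0, 0, 0], [0.01, 0, 0, 0], [0.01, 0, 0, 0], [0.004, 0, 0, 0], [0, 0, 0, 0]],
  ],
)

```text
clock: 16.4
position: [0.4685, 0.1436, 0.1305]
tool_rot: [1.136, 1.255, -1.135]
force: [-0.6, -1.0, 0.4]
grip_width: 0.0008
```

```bash
python3 jg.py
python3 - <<'E'
import numpy as np
r=.095
prev=None
for q in np.arange(0,1.31,.1):
    f=1.3-q; y=.154+r*np.cos(f)-.008*np.sin(f)-.009; z=.045+r*np.sin(f)+.008*np.cos(f)
    print(round(q,2),round(y,4),round(z,4), None if prev is None else (round(z-prev[1],4),round(y-prev[0],4))); prev=(y,z)
E
```

```text
clk 16.4 jig x,y,z 0.0006 0.1444 0.1305 F [-0.6 -1.   0.4] [ 1.136  1.255 -1.135]
0.0 0.1627 0.1387 None
0.1 0.172 0.1364 (np.float64(-0.0022), np.float64(0.0093))
0.2 0.181 0.1333 (np.float64(-0.0031), np.float64(0.009))
0.3 0.1896 0.1293 (np.float64(-0.004), np.float64(0.0086))
0.4 0.1978 0.1244 (np.float64(-0.0049), np.float64(0.0082))
0.5 0.2054 0.1187 (np.float64(-0.0057), np.float64(0.0077))
0.6 0.2125 0.1123 (np.float64(-0.0064), np.float64(0.0071))
0.7 0.2189 0.1052 (np.float64(-0.0071), np.float64(0.0064))
0.8 0.2245 0.0976 (np.float64(-0.0077), np.float64(0.0056))
0.9 0.2294 0.0894 (np.float64(-0.0082), np.float64(0.0049))
1.0 0.2334 0.0807 (np.float64(-0.0086), np.float64(0.004))
1.1 0.2365 0.0717 (np.float64(-0.009), np.float64(0.0031))
1.2 0.2387 0.0624 (np.float64(-0.0093), np.float64(0.0022))
1.3 0.24 0.053 (np.float64(-0.0094), np.float64(0.0013))
```

play_rows(
  rows=[
    [[0, 0, -0.008, 0], [0, 0, -0.01, 0], [0, 0, -0.009, 0], [0, 0, -0.009, 0], [0.002, 0, -0.009, 0], [0.004, 0, -0.0084, 0], [0.006, 0, -0.0076, 0], [0, 0, 0, 0]],
  ],
)

```text
clock: 17.4
position: [0.4622, 0.2047, 0.1181]
tool_rot: [1.135, 1.255, -1.136]
force: [-0.1, -1.6, 1.7]
grip_width: 0.0005
```

```bash
python3 jg.py
python3 - <<'E'
from h import *
a=save("top","top7");b=save("scene","scene7")
z=lambda im,x,y,f:cv2.resize(im[y:y+130,x:x+130],None,fx=f,fy=f,interpolation=2)
cv2.imwrite("pics/z7.png",np.hstack([z(a,100,150,3),z(b,150,190,3)])[:,:,::-1])
E
```

```text
clk 17.4 jig x,y,z 0.0004 0.2059 0.1181 F [-0.1 -1.6  1.7] [ 1.135  1.255 -1.136]
```

View pics/z7.png

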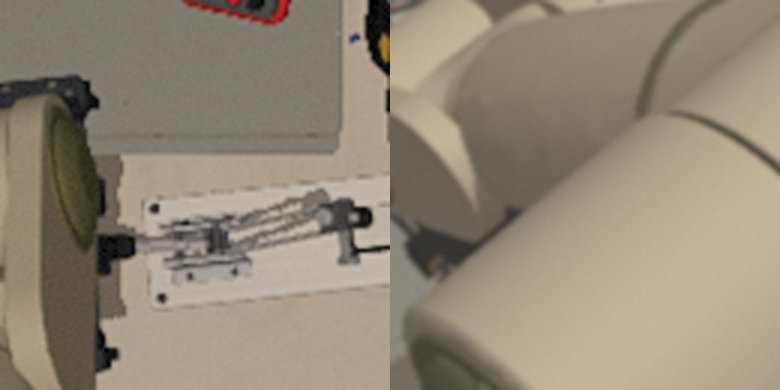

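The handle is going over with about 2 N on the tool, and the bar is swinging toward the nest. I'll carry on along the arc.

play_rows(
  rows=[
    [[0.006, 0, -0.0066, 0], [0.0071, 0, -0.0064, 0], [0.0076, 0, -0.0056, 0], [0.0082, 0, -0.0049, 0], [0.0087, 0, -0.004, 0], [0.009, 0, -0.0031, 0], [0.007, 0, -0.002, 0], [0, 0, 0, 0], [0, 0, 0, 0]],
  ],
)

```text
clock: 18.62
position: [0.4593, 0.2366, 0.065]
tool_rot: [1.136, 1.254, -1.135]
force: [0.0, -0.5, 0.1]
grip_width: 0.001
```

```bash
python3 jg.py
python3 - <<'E'
from h import *
a=save("top","top8")
z=lambda im,x,y,f:cv2.resize(im[y:y+130,x:x+190],None,fx=f,fy=f,interpolation=2)
cv2.imwrite("pics/z8.png",z(a,80,150,4)[:,:,::-1])
E
```

```text
clk 18.625 jig x,y,z 0.0007 0.2379 0.065 F [ 0.  -0.5  0.1] [ 1.136  1.254 -1.135]
```

View pics/z8.png

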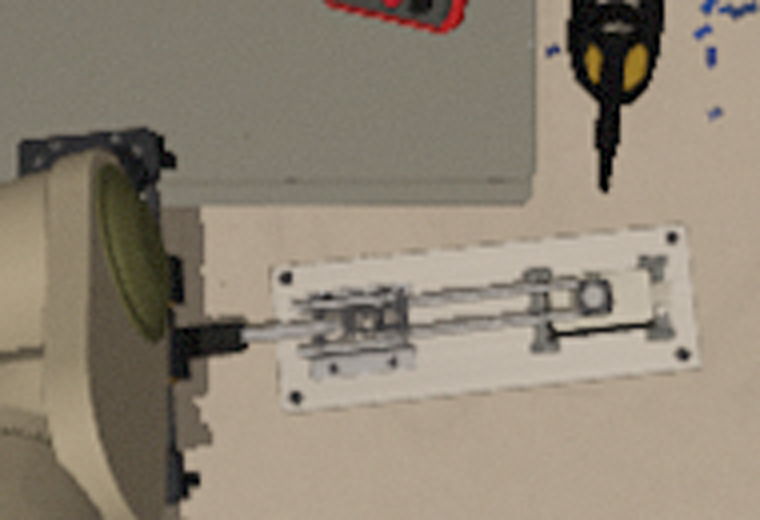

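The force has gone to zero, so the handle snapped away from the finger, and the pad is on the case. I'll retreat up and then check.

play_rows(
  rows=[
    [[-0.01, 0, 0, 0], [-0.02, 0, 0, 0], [-0.03, 0, 0, 0], [-0.03, 0, 0, 0], [-0.03, 0, 0, 0], [-0.03, 0, 0, 0], [-0.01, 0, 0.02, 0], [0, 0, 0.03, 0], [0, 0, 0.03, 0], [0, 0, 0.03, 0], [0, 0, 0.03, 0], [0, 0, 0.03, 0], [0, 0, 0.03, 0], [0, 0, 0.03, 0], [0, 0, 0.03, 0], [0, 0, 0.03, 0], [0, 0, 0.03, 0], [0, 0, 0.03, 0], [0, 0, 0.03, 0], [0, 0, 0, 0]],
  ],
)

```text
clock: 21.18
position: [0.4968, -0.1427, 0.2255]
tool_rot: [1.137, 1.253, -1.137]
force: [-0.9, 0.7, 0.5]
grip_width: 0.0004
```

```bash
python3 jg.py
python3 - <<'E'
from h import *
a=save("top","top9");b=save("scene","scene9")
z=lambda im,x,y,f:cv2.resize(im[y:y+100,x:x+130],None,fx=f,fy=f,interpolation=2)
cv2.imwrite("pics/z9.png",np.hstack([z(a,130,180,3),z(b,160,230,3)])[:,:,::-1])
for c in("top","scene"):
  for q,h in(("handle_grip",.045),("usb_center",.0175),("usb_plug",.0175)):
    for r in tip_of(c,q): print(c,q,np.round(r["uv"],1),round(r["conf"],2),atz(c,r["uv"],h).round(4))
th=.0999
g=np.array([.4823,-.0002])+.254*np.array([-np.sin(th),np.cos(th)]);print("shut grip expect",g,proj("top",[*g,.045]),proj("scene",[*g,.045]))
E
```

```text
clk 21.175 jig x,y,z 0.0002 -0.1432 0.2255 F [-0.9  0.7  0.5] [ 1.137  1.253 -1.137]
top handle_grip [112.2 238.3] 0.88 [0.453  0.2568 0.045 ]
top usb_center [228.1 221.2] 0.65 [0.4922 0.0034 0.0175]
top usb_center [380.1 173.3] 0.62 [ 0.6022 -0.3502  0.0175]
top usb_center [290.2 196.7] 0.61 [ 0.5481 -0.1395  0.0175]
top usb_center [387.7 218.3] 0.59 [ 0.4965 -0.3639  0.0175]
top usb_plug [396.2 170.2] 0.79 [ 0.6094 -0.3883  0.0175]
top usb_plug [370.7 225.1] 0.62 [ 0.481  -0.3239  0.0175]
top usb_plug [244.8 223. ] 0.42 [ 0.4878 -0.0348  0.0175]
shut grip expect [0.45696759 0.25253359] [114.20418345 236.49036276] [170.23142638 324.57183171]
```

View pics/z9.png

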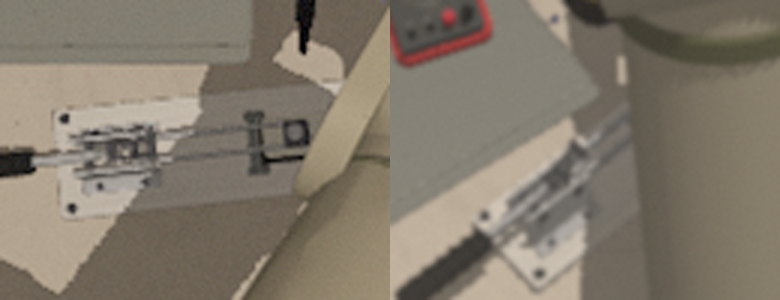

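```bash
python3 -c "
from cell import *
print(job_done())"
```

```text
the job is handed in; nothing more can be done
None
```

The white meter is in the jig's nest with its plug in the notch, the clamp is shut on it, and I've handed the job in. I gripped the meter across its width (30 mm measured), set it down, let go and backed off. Then I pushed the handle over with the closed fingers until it snapped shut by itself. I handed in at about 21.5 s of the 53 s allowed, with the arm clear of everything.

**Clamp:** after the push the force on the tool dropped to about zero. With the arm backed off, the handle grip showed within 5 mm of its shut position, and the pad was on the case. I couldn't measure the handle angle or how far the pad is pressed in; both are judged from the pictures.

**Meter:** right after letting go, the close-up showed it flat between the ribs, at most about 3 mm off centre each way (the ribs' play), with its plug on the notch side.

**Checks that disagreed:**
- After clamping, the network put the case centre about 10 mm off the nest, mostly sideways. The bar and pad were covering the case then, and the ribs allow only 3 mm. Before clamping it had been about 3 mm off.
- The scene camera gave no readings after clamping, because the arm blocked its view of the nest. Its earlier reading, with the view partly blocked, was 11 mm off along the jig.

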